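# Bring a culture dish under the lamp and hold the loupe at focus over it

### The job

On the dish-reading stand, push the carriage with the culture dish along its guide until it is fully home against the end stop under the lamp, and let go of it. Then pick up the hand loupe by its handle and bring its lens into the gap between dish and lamp: level, centred over the dish, with the middle of the rim at the height of the brass needle on the column, which marks the focal height. Finish while still holding the loupe there, steady; do not knock the stand or the dish with it, do not shift the needle, and leave the other things on the bench where they are.

Things in the scene. Friction and masses are not known exactly. Their poses are not given: they have to be found in the camera images.
- stand: dish-reading stand, fixed to the bench: white base 125 x 270 mm (x, y), guide rails along y, their top 29 mm above the bench. Origin under the base's middle; z up; +x towards the column (away from the robot), +y towards the loading end. The reading station is at x 0, y -60 mm, open at the front (-x); the column, 14 mm thick, 257 mm high, at x 95, y -60 mm
- carriage (a joint): sliding carriage of the stand, metres: 0 = loading end, grows as it slides in the stand's -y direction, 0.110 = fully home against the stop under the lamp. Moves with about 1.5 to 2 N and stays where it is left.
- carriage_grip (a point): point on the upright aluminium grip at the trailing end of the carriage (105 mm from the dish centre, on the stand's +y side): a block 13 mm thick (stand x), 30 mm long (stand y), its top 14 mm above this point, free on both sides down to the tongue 26 mm below this point. The point is 51 mm above the bench. Axes as the stand's.
- seat (a point): centre of the round well of the carriage (dish seat), at the level of the carriage's upper face, 29 mm above the bench; moves with the carriage; axes as the stand's
- plate_center (a point): centre, half-way up, of the culture dish (clear round dish with lid, 60 mm diameter, 16 mm high) that lies loose in the well, 29 mm above the bench; its top is 37 mm above the bench
- pointer_tip (a point): tip of the brass needle of the focus pointer, a collar clamped on the stand's column; the needle points from the column towards the lamp axis (stand -x) and its tip is 52 mm from that axis. Its height, 90 to 140 mm above the bench, differs from time to time and is the focal height. Axes as the stand's.
- loupe_lens (a point): centre of the loupe's lens, half-way through the rim. The loupe starts flat on the bench, right or left of the stand: round white rim, 74 mm outer diameter, 18 mm thick, straight grey handle. Axes: x from handle to lens, z up, square to the lens. Mass 80 to 150 g; balance point about 100 mm from the lens centre, towards the handle
- loupe_grip (a point): grip point of the loupe: middle of its handle, half-way up, 120 mm behind the lens centre (loupe -x). The handle is 116 mm long, 20 mm wide, 18 mm thick, 9 mm above the bench at this point when lying. Axes as loupe_lens.
- slide_box: bystander: shut dark-green slide box, 101 x 165 x 35 mm, origin under its middle; on the other side of the stand from the loupe
- spare_dish: bystander: another 60 mm dish on the bench at the far right, 16 mm high, origin under its middle
- flask_100: bystander: conical flask, 64 mm wide, 103 mm high, at the far right, origin under its middle
- bench_timer: bystander: small timer, 39 x 68 x 51 mm, behind the stand, near the spray bottle, origin under its middle. To its left stands the fixed bench centrifuge, a tall white box filling y 0.25 to 0.60 m, x beyond 0.58 m, over 0.25 m high: swing the arm past in front of it
- plate: the same culture dish, origin under its middle
- lamp (a point): middle of the lamp's underside, straight above the reading station, 220 mm above the bench. The lamp head is a disc of 35 mm radius, 30 mm high, on an arm from the column's top. Only the lens goes under it; the hand stays in front. Axes as the stand's
- swing_bin: fixed bystander: blue waste bin behind and to the right of the stand; it fills y from about -0.18 to -0.37 m, x beyond 0.63 m, about 0.35 m high
There are look-alikes about, which are no part of the job. Leave any purple look-alike of the plate alone.

How it is judged:
On the way, in this order (a step that is already met when the one before it is completed fails the run):
1. the carriage is fully home under the lamp (value of joint carriage above 0.106 m), for 0.2 s.
2. the loupe is lifted off the bench in the fingers (height (world z) of loupe_lens above 0.05 m and contact force between loupe and the fingers above 1 N), for 0.2 s.
At the end, for the whole second after the job is handed in: carriage within 4 mm of its stop, dish seated in its well; loupe held in the fingers alone, at rest, lens centre within 12 mm sideways of the dish centre and 6 mm of the needle tip's height, level within 0.12 rad; neither loupe nor fingers touch the stand (value of joint carriage above 0.106 m and distance between plate_center and seat below 0.006 m and horizontal distance between loupe_lens and plate_center below 0.012 m and z of loupe_lens in the frame of pointer_tip between -0.006 and 0.006 m and angle between loupe_lens's own z axis and vertical below 0.12 rad and contact force between loupe and the fingers above 1 N and contact force between each of loupe, the fingers and stand below 0.1 N and linear speed of loupe below 0.02 m/s); the arm keeps its last pose, push and grip.
It fails at once if the loupe knocks the stand (contact force between loupe and stand above 3 N).
It fails at once if the loupe strikes the dish, or the dish leaves its seat (contact force between loupe and plate above 3 N or distance between plate_center and seat above 0.01 m).
It fails at once if the focus pointer is shifted (distance of pointer_tip from where it was at the start of the episode above 0.004 m).
It fails at once if a bystander is pushed about (distance of any of slide_box, spare_dish, flask_100, bench_timer from where it was at the start of the episode above 0.02 m).
It also fails if it takes over 53 s, if anything falls off the work surface, if the arm or the gripper's body presses on something with over 40 N, if the wrist force passes 120 N, or if a joint passes its speed limit or range.

### The arm

A 7-joint arm with a two-finger parallel gripper is mounted at the origin on a cart in front of the work surface, level with it; the furniture and walls round the work are solid. World frame = base frame: x ahead of the robot, y to its left, z up, the work surface at z = 0. Lengths are in m, angles in rad, forces in N, time in s.
With the tool pointing down it reaches from about 0.425 to 0.875 m from the base axis. Payload 9.9 kg.
Tool frame: the origin (TCP) lies at the very end of the fingers, on their centre line; the grasp point (between the pads) lies bot.hold_point_z behind it (bot.hold_point_z is the distance from the TCP to the grasp point, in m); x points along the fingers, y is the direction in which the jaws open and shut, and the axes are right-handed (so a half turn about x gives the same grasp; the last joint's range is limited). The gripper opens to 85 mm and grips with 20 to 120 N. Pads are 22 mm wide; open, the fingers measure 114 mm over their backs; the gripper's body (76 mm by 85 mm) begins 54 mm behind the grasp point. The pads swing forward as they close: fully open they stand 13 mm farther back than shut.
Start: joints at [1.166, 0.576, 0.025, 1.437, -0.015, 1.129, -0.057], TCP at [0.213, -0.641, 0.231] pointing down, gripper open.
Joint ranges: [-2.76, 2.76], [-0.34, 2.15], [-1.52, 1.57], [0.19, 2.46], [-1.09, 4.23], [0.17, 1.99], [-2.82, 2.82]. Speed limits (rad/s): [2.22, 2.22, 3.01, 3.01, 3.14, 3.14, 3.14].

### API

Orientations are given as a unit quaternion [x, y, z, w].
In Python, from station import bot, imaging, order, models gives the robot as it stands.
- The arm moves only by the tool send_rows, never from a script. Its argument "rows" is a list of rows, each a list of 3 entries, a list of its own where there are three numbers: the turn, a rotation vector about the world's x, y, z each as a share of 6 degrees, from -1 to 1, then the shift along the world's x, y, z each as a share of 0.03 m, from -1 to 1, then the opening, from 0 (shut) to 1 (fully open). In form: [[[ax, ay, az], [x, y, z], hand], ...]. A call has 1 to 10 rows; each row shifts and turns the commanded pose from where the row before left it; what a row does not reach is not made up. A row lasts 1/8 s, in which the tool goes at most 62.5 mm and 10.7 degrees, less where a joint would pass 70% of its speed; a pose out of reach is approached as far as the arm can. A call with a number of a shift or a turn outside -1 to 1 is refused whole. A call with a gripper value outside its range is refused whole. The fingers move at their own pace and stop on an object; the grip force is fixed at half the most. Time passes only in rows, so rows that do not move let the fingers close. It gives the time, the measured TCP pose, the force and the opening at its end, in the units of the state.
- bot.sense(): the state, without advancing time (a new reading comes with each control period).
- imaging.read_camera(name): name is "scene" or "top" or "wrist"; returns the picture (400x640x3 uint8, red, green, blue); there is no depth.
- imaging.camera_info(name): a dict with "fx", "fy", "cx", "cy" (pixels), "T" (4x4, takes a point from camera to world coordinates); the wrist camera has in their place "T_tool_cam" (4x4, takes a point from camera to tool coordinates, whose origin is the TCP and whose axes are the tool frame's). Camera axes: x right, y down, z forward; pixel columns grow to the right and rows downward; lengths in m; the calibration is good to about 2 mm. A picture is of the moment at which its call begins: read the wrist's pose just before it. camera_info takes no time and is no camera call.
- order.hand_in(): hands the job in, once; it reports no verdict.
Trained networks look in the newest picture that a camera, given by its name, has taken for a name from the list of things; names that differ only in an ending like _2 or _b are one class to them, and where a whole thing is asked for, a point or a joint stands for the part that bears it (a point fixed in the world has none). Each returns a list of dicts, best first, with "confidence" (0 to 1); they miss things now and then, are a little off and sometimes report something else, mostly with a low value. They report only what shows in the picture. A call takes as long as a camera call. They do not tell look-alikes from the thing itself.
- models.recognise(camera, query): "location" ([x, y, z] in m, in the coordinates of the camera as it stood for that picture, good to about 4 mm: the middle of the surface that is visible of it).
- models.cut_out(camera, query): "pixels" (400x640 bool, what is visible of it).
- models.pinpoint(camera, query): "location" ([x, y, z] in m, in the coordinates of the camera as it stood for that picture, good to about 4 mm: a listed point, or the origin of a listed thing).
The state is a dict: "clock": time; "qpos": joint angles; "dq": joint speeds; "joint_torque": joint torques, N m; "position": TCP position; "tool_rot": TCP orientation; "force": force on the tool from outside, world axes, zero at the start; "wrist_torque": the same for the moment, N m; "opening": opening from 0.0 (shut) to 1.0 (fully open).
Only numpy, scipy, OpenCV 4.12 (cv2) and the standard library are available. Lean on these libraries where they do the work, as an engineer would, in place of code of your own. Each camera call takes 0.05 s, during which the arm holds its last target.

## Working session

There is one attempt and no reset: what is moved stays moved. The work goes in short steps, Python scripts to look and compute and a tool call to move; the robot and the scene stay as the last step left them, time stands still between calls to the robot, and variables do not carry over. Pictures are saved under pics/ and viewed, and the job is handed in when it is done.

Besides the shell and the picture viewer there is one more tool, called after ">>>" in YAML: its name, and indented under it one key for each argument. send_rows: Moves the arm, as the interface text tells. Its arguments: {"type":"object","properties":{"rows":{"type":"array"}},"required":["rows"]}

```bash
mkdir -p pics; ls; cat > h.py <<'E'
import numpy as np, cv2
from station import bot, imaging, order, models
from scipy.spatial.transform import Rotation as R
def snap(cam,fn):
    im=imaging.read_camera(cam); cv2.imwrite('pics/'+fn,im[:,:,::-1]); return im
def Tcam(cam):
    ci=imaging.camera_info(cam)
    if cam!='wrist': return np.array(ci['T'])
    s=bot.sense(); T=np.eye(4); T[:3,:3]=R.from_quat(s['tool_rot']).as_matrix(); T[:3,3]=s['position']
    return T@np.array(ci['T_tool_cam'])
def w(cam,loc,T=None):
    T=Tcam(cam) if T is None else T
    return (T@np.r_[loc,1])[:3]
def pp(cam,q,f='pinpoint',n=3):
    for d in getattr(models,f)(cam,q)[:n]:
        print(cam,f,q,round(d['confidence'],2),w(cam,d['location']).round(4))
E
python3 - <<'E'
from h import *
print(bot.sense(), bot.hold_point_z)
for c in ['scene','top','wrist']: snap(c,c+'0.png')
for c in ['scene','top']:
    print(Tcam(c).round(3))
    for q in ['stand','carriage_grip','seat','plate_center','pointer_tip','loupe_lens','loupe_grip','slide_box','lamp','spare_dish','flask_100','bench_timer']: pp(c,q,n=2)
E
```

```text
pics
{'clock': 0.0, 'qpos': array([ 1.16620383,  0.57651811,  0.02477214,  1.43792832, -0.01498816,
        1.12901417, -0.05651717]), 'dq': array([-0.00099071, -0.00089705, -0.00055951,  0.00182402,  0.00015518,
       -0.00186894,  0.00016869]), 'joint_torque': array([-1.54949706e-03, -7.65765309e+01,  2.24991649e+00, -2.85967559e+01,
        1.54102111e-02,  1.24454149e-02, -1.15617318e-06]), 'position': array([ 0.21273259, -0.64010609,  0.23044329]), 'tool_rot': array([-0.69790968, -0.11354448,  0.69814138, -0.1123759 ]), 'force': array([0.37243295, 0.72118183, 0.42710044]), 'wrist_torque': array([-0.01312783, -0.00940651, -0.00177735]), 'opening': 1.0023810021402777} 0.0187
[[-0.593 -0.389  0.705 -0.695]
 [-0.805  0.308 -0.508  0.814]
 [-0.019 -0.868 -0.495  1.054]
 [ 0.     0.     0.     1.   ]]
scene pinpoint stand 0.79 [ 0.5967 -0.0428 -0.0009]
scene pinpoint carriage_grip 0.57 [0.5831 0.1175 0.0486]
scene pinpoint seat 0.63 [0.5921 0.0056 0.031 ]
scene pinpoint plate_center 0.7 [ 0.4622 -0.0127  0.0067]
scene pinpoint plate_center 0.69 [0.5921 0.0089 0.03  ]
scene pinpoint p
[... 747 characters left out ...]

top pinpoint plate_center 0.65 [ 0.4598 -0.016   0.008 ]
top pinpoint pointer_tip 0.41 [ 0.6544 -0.0985  0.1152]
top pinpoint pointer_tip 0.18 [ 5.976e-01 -3.850e-02  2.000e-04]
top pinpoint loupe_lens 0.88 [0.5102 0.3576 0.0101]
top pinpoint loupe_lens 0.69 [0.5925 0.0099 0.0293]
top pinpoint loupe_grip 0.56 [0.4284 0.2691 0.0093]
top pinpoint slide_box 0.77 [ 0.4589 -0.3552 -0.0008]
top pinpoint lamp 0.67 [ 0.6067 -0.0989  0.2248]
top pinpoint lamp 0.38 [0.509  0.3563 0.0092]
top pinpoint spare_dish 0.49 [ 0.3965 -0.5393 -0.0014]
top pinpoint flask_100 0.54 [ 0.4944 -0.5932 -0.0007]
top pinpoint bench_timer 0.57 [0.594  0.0088 0.0229]
top pinpoint bench_timer 0.5 [ 0.7551  0.1995 -0.0027]
```

View pics/scene0.png

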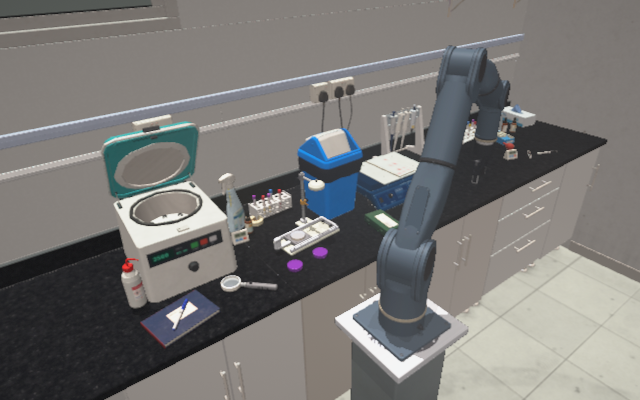

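View pics/top0.png

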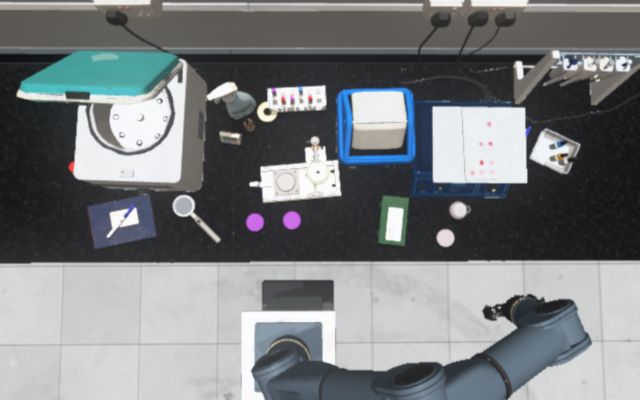

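```bash
python3 - <<'E'
from h import *
im=cv2.imread('pics/top0.png'); 
cv2.imwrite('pics/topz.png',cv2.resize(im[120:260,160:360],None,fx=4,fy=4,interpolation=cv2.INTER_CUBIC))
im=cv2.imread('pics/scene0.png'); 
cv2.imwrite('pics/scz.png',cv2.resize(im[160:300,210:370],None,fx=4.2,fy=4.2,interpolation=cv2.INTER_CUBIC))
print(imaging.camera_info('top')['fx'],R.from_quat(bot.sense()['tool_rot']).as_matrix().round(3))
print(imaging.camera_info('wrist'))
E
```

```text
485.18988239683057 [[ 0.     0.315 -0.949]
 [ 0.    -0.949 -0.315]
 [-1.    -0.    -0.   ]]
{'fx': 280.5566838426375, 'fy': 280.5566838426375, 'cx': 320.161789067319, 'cy': 201.0965956728874, 'T_tool_cam': array([[-3.06204677e-04, -2.84364676e-01,  9.58716140e-01,
        -1.42725293e-01],
       [ 9.99999731e-01, -7.26217111e-04,  1.03987089e-04,
         4.99210179e-04],
       [ 6.66665811e-04,  9.58715914e-01,  2.84364822e-01,
        -7.28972647e-02],
       [ 0.00000000e+00,  0.00000000e+00,  0.00000000e+00,
         1.00000000e+00]])}
```

View pics/topz.png

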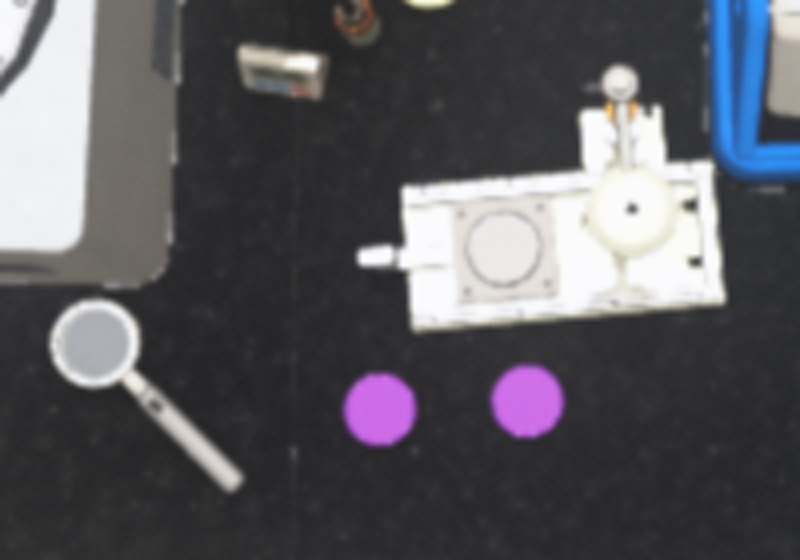

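View pics/scz.png

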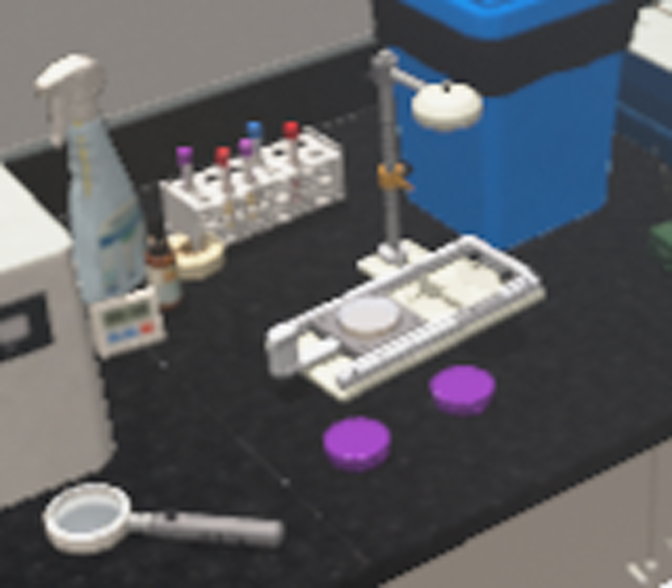

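>>> send_rows:
  rows:
    - [[0,0,-0.15],[0.45,1,0],0]
    - [[0,0,-0.15],[0.45,1,0],0]
    - [[0,0,-0.15],[0.45,1,0],0]
    - [[0,0,-0.15],[0.45,1,0],0]
    - [[0,0,-0.15],[0.45,1,0],0]
    - [[0,0,-0.15],[0.45,1,0],0]
    - [[0,0,-0.15],[0.45,1,0],0]
    - [[0,0,-0.15],[0.45,1,0],0]
    - [[0,0,-0.15],[0.45,1,0],0]
    - [[0,0,-0.15],[0.45,1,0],0]

```text
clock: 2.6
position: [0.3483, -0.3396, 0.2315]
tool_rot: [0.705, 0.058, -0.705, 0.058]
force: [0.2, 0.1, 0.5]
opening: -0.0
```

>>> send_rows:
  rows:
    - [[0,0,-0.15],[0.45,1,0],0]
    - [[0,0,-0.15],[0.45,1,0],0]
    - [[0,0,-0.15],[0.45,1,0],0]
    - [[0,0,-0.15],[0.45,1,0],0]
    - [[0,0,-0.15],[0.45,1,0],0]
    - [[0,0,-0.15],[0.45,1,0],0]
    - [[0,0,-0.15],[0.45,1,0],0]
    - [[0,0,-0.15],[0.45,1,0],0]
    - [[0,0,-0.15],[0.45,1,0],0]
    - [[0,0,-0.15],[0.45,1,0],0]

```text
clock: 3.85
position: [0.4833, -0.0396, 0.2315]
tool_rot: [0.707, 0.002, -0.707, 0.002]
force: [0.9, -0.3, 0.4]
opening: 0.0
```

>>> send_rows:
  rows:
    - [[0,0,0],[0.45,1,0],0]
    - [[0,0,0],[0.45,1,0],0]
    - [[0,0,0],[0.45,1,0],0]
    - [[0,0,0],[0.45,1,0],0]
    - [[0,0,0],[0.45,1,0],0]
    - [[0,0,0],[0.45,1,0],0]
    - [[0,0,0],[0.45,1,0],0]
    - [[0,0,0],[0,0,0],0]

```text
clock: 4.85
position: [0.5776, 0.1725, 0.231]
tool_rot: [-0.707, -0.004, 0.707, -0.003]
force: [-0.8, -0.8, -0.1]
opening: -0.002
```

```bash
python3 - <<'E'
from h import *
snap('wrist','w1.png')
for q in ['carriage_grip','seat','plate_center']: pp('wrist',q,n=2)
E
```

```text
wrist pinpoint carriage_grip 0.77 [0.5768 0.1077 0.0541]
wrist pinpoint plate_center 0.94 [ 0.4594 -0.016   0.0081]
wrist pinpoint plate_center 0.79 [0.4606 0.109  0.0078]
```

View pics/w1.png

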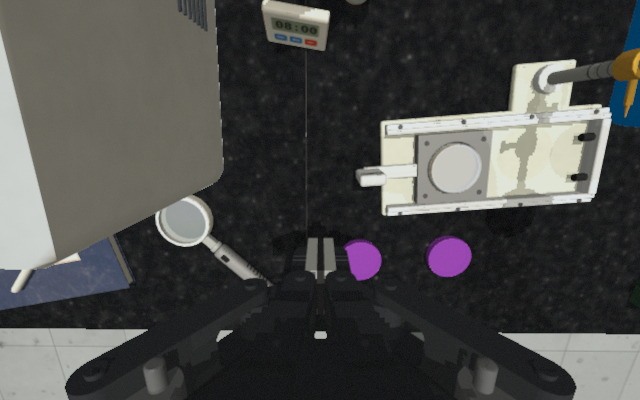

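>>> send_rows:
  rows:
    - [[0,0,0],[0,0,-1],0]
    - [[0,0,0],[0,0,-1],0]
    - [[0,0,0],[0,0,-1],0]
    - [[0,0,0],[0,0,-1],0]
    - [[0,0,0],[0,0,-1],0]
    - [[0,0,0],[0,0,-1],0]
    - [[0,0,0],[0,0,-0.3],0]
    - [[0,0,0],[0,0,0],0]

```text
clock: 6.05
position: [0.5774, 0.1688, 0.0425]
tool_rot: [-0.707, -0.002, 0.707, -0.002]
force: [0.3, 0.0, 0.7]
opening: 0.004
```

>>> send_rows:
  rows:
    - [[0,0,0],[0.05,-0.4,0],0]
    - [[0,0,0],[0.05,-0.4,0],0]
    - [[0,0,0],[0.05,-0.4,0],0]
    - [[0,0,0],[0.05,-0.4,0],0]

```text
clock: 6.55
position: [0.5836, 0.1207, 0.0427]
tool_rot: [0.707, 0.002, -0.707, 0.002]
force: [-0.9, 3.0, 0.9]
opening: 0.002
```

```bash
python3 - <<'E'
from h import *
snap('wrist','w2.png')
pp('wrist','carriage_grip')
E
```

```text
(no output)
```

View pics/w2.png

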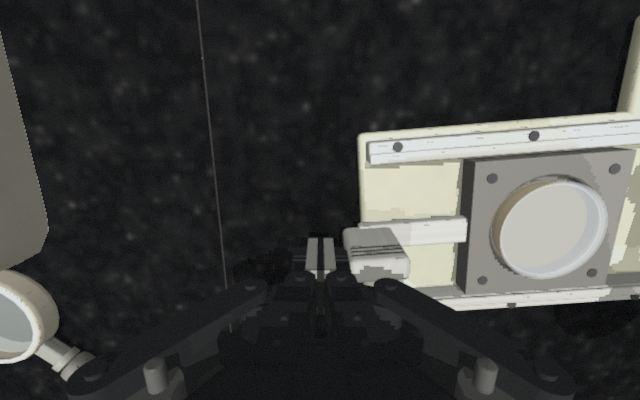

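>>> send_rows:
  rows:
    - [[0,0,0],[0.03,-0.4,0],0]
    - [[0,0,0],[0.03,-0.4,0],0]
    - [[0,0,0],[0.03,-0.4,0],0]
    - [[0,0,0],[0.03,-0.4,0],0]
    - [[0,0,0],[0.03,-0.4,0],0]
    - [[0,0,0],[0.02,-0.2,0],0]
    - [[0,0,0],[0.02,-0.2,0],0]
    - [[0,0,0],[0,0,0],0]

```text
clock: 7.65
position: [0.5888, 0.0487, 0.0422]
tool_rot: [-0.707, -0.002, 0.707, -0.002]
force: [-0.8, 0.2, -0.7]
opening: 0.003
```

```bash
python3 - <<'E'
from h import *
snap('wrist','w3.png')
E
```

```text
(no output)
```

View pics/w3.png

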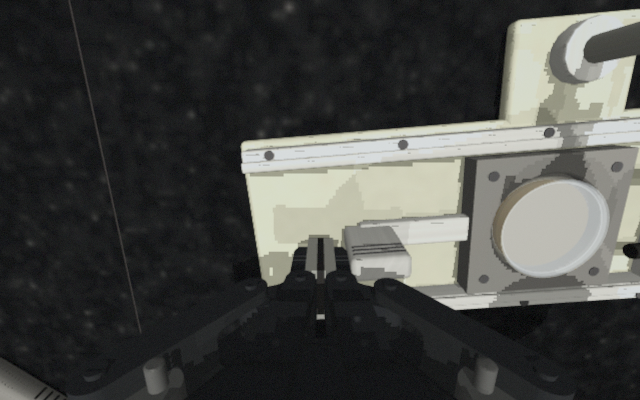

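>>> send_rows:
  rows:
    - [[0,0,0],[0.02,-0.15,0],0]
    - [[0,0,0],[0.02,-0.15,0],0]
    - [[0,0,0],[0.02,-0.15,0],0]

```text
clock: 8.07
position: [0.5906, 0.0357, 0.0422]
tool_rot: [-0.707, -0.002, 0.707, -0.002]
force: [-0.8, 1.2, -0.3]
opening: 0.003
```

>>> send_rows:
  rows:
    - [[0,0,0],[0.01,-0.1,0],0]
    - [[0,0,0],[0.01,-0.1,0],0]

```text
clock: 8.32
position: [0.5911, 0.0321, 0.0422]
tool_rot: [-0.707, -0.004, 0.707, -0.002]
force: [-4.0, 13.3, -0.5]
opening: -0.002
```

>>> send_rows:
  rows:
    - [[0,0,0],[0.01,-0.1,0],0]
    - [[0,0,0],[0,0,0],0]

```text
clock: 8.57
position: [0.5911, 0.032, 0.0423]
tool_rot: [-0.707, -0.006, 0.707, -0.002]
force: [-3.7, 16.6, 1.3]
opening: 0.003
```

>>> send_rows:
  rows:
    - [[0,0,0],[0,0.4,0],0]
    - [[0,0,0],[0,0.7,0],0]
    - [[0,0,0],[0,0.5,1],0]
    - [[0,0,0],[0,0,1],0]
    - [[0,0,0],[-0.5,0.4,1],1]
    - [[0,0,0.8],[-0.5,0.7,1],1]
    - [[0,0,0.9],[-0.5,0.7,0],1]
    - [[0,0,0.9],[-0.5,0.7,0],1]
    - [[0,0,0.9],[-0.5,0.7,0],1]
    - [[0,0,0.9],[-0.5,0.7,0],1]

```text
clock: 9.82
position: [0.5004, 0.1932, 0.1616]
tool_rot: [-0.687, -0.166, 0.688, -0.166]
force: [0.7, 0.6, 0.1]
opening: 0.999
```

```bash
python3 - <<'E'
from h import *
snap('top','t2.png'); im=cv2.imread('pics/t2.png'); 
cv2.imwrite('pics/t2z.png',cv2.resize(im[120:260,160:360],None,fx=4,fy=4,interpolation=cv2.INTER_CUBIC))
for q in ['loupe_lens','loupe_grip','seat','carriage_grip','stand']: pp('top',q,n=2)
snap('wrist','w4.png')
for q in ['loupe_lens','loupe_grip']: pp('wrist',q,n=2)
snap('scene','s2.png')
for q in ['seat','plate_center','carriage_grip','pointer_tip','lamp']: pp('scene',q,n=3)
E
```

```text
top pinpoint seat 0.59 [0.5911 0.0042 0.0518]
top pinpoint seat 0.54 [ 0.6026 -0.098   0.0273]
top pinpoint carriage_grip 0.55 [0.5944 0.0057 0.0523]
top pinpoint stand 0.7 [ 5.957e-01 -4.360e-02 -1.000e-04]
wrist pinpoint loupe_lens 0.78 [0.5128 0.3616 0.0131]
wrist pinpoint loupe_grip 0.8 [0.4279 0.2746 0.0049]
scene pinpoint seat 0.54 [ 0.602  -0.1027  0.0286]
scene pinpoint plate_center 0.66 [ 0.6006 -0.0997  0.0336]
scene pinpoint plate_center 0.61 [ 0.596  -0.0409 -0.0007]
scene pinpoint plate_center 0.49 [0.4536 0.1191 0.0102]
scene pinpoint carriage_grip 0.73 [0.5922 0.0047 0.0504]
scene pinpoint pointer_tip 0.37 [ 0.654  -0.093   0.1128]
scene pinpoint lamp 0.64 [ 0.6016 -0.1037  0.2205]
```

View pics/t2z.png

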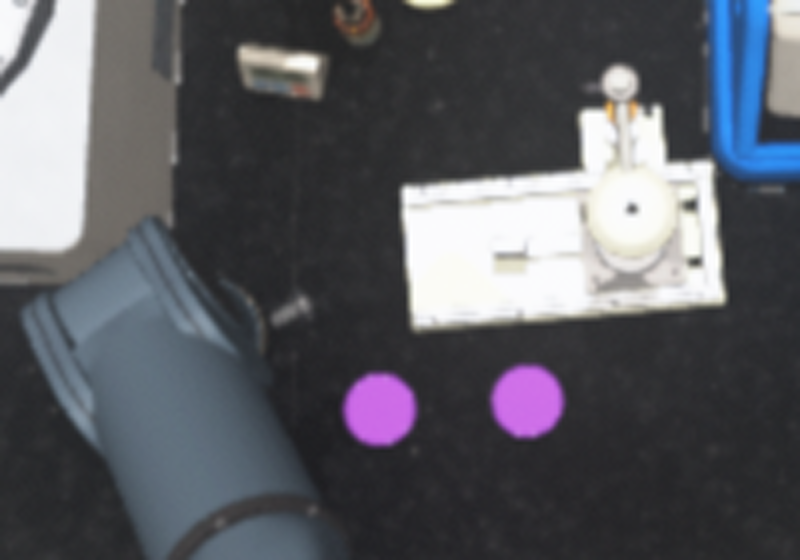

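View pics/w4.png

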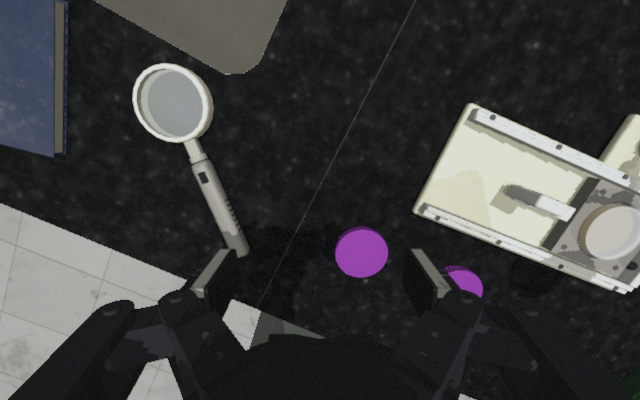

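```bash
python3 - <<'E'
from h import *
T=Tcam('wrist');ci=imaging.camera_info('wrist')
def ray(u,v,z):
    d=T[:3,:3]@np.array([(u-ci['cx'])/ci['fx'],(v-ci['cy'])/ci['fy'],1]); o=T[:3,3]
    return (o+d*(z-o[2])/d[2])
r=models.cut_out('wrist','loupe_lens')
m=r[0]['pixels']; print(r[0]['confidence'],m.sum())
ys,xs=np.nonzero(m); P=np.array([ray(u,v,0.013)[:2] for u,v in zip(xs,ys)])
c=P.mean(0);u_,s_,vt=np.linalg.svd(P-c,full_matrices=False);d=vt[0]*np.sign(vt[0][0]);t=(P-c)@d
print('axis',d,np.arctan2(d[1],d[0]),t.min(),t.max())
hd=P[t<t.min()+0.11]; hc=hd.mean(0);vt=np.linalg.svd(hd-hc,full_matrices=False)[2];d=vt[0]*np.sign(vt[0][0]);t=(P-hc)@d
print('handle axis',np.arctan2(d[1],d[0]),'ends',hc+d*t.min(),hc+d*t.max(), t.max()-t.min())
tip=hc+d*t.min(); print('grip120 ',tip+d*0.058,'lens',tip+d*0.178, 'perp spread',np.ptp((hd-hc)@[-d[1],d[0]]))
for z in(0.018,0.009): print(ray(173,103,z))
E
```

```text
0.83 7503
axis [0.69827762 0.71582705] 0.7978077997670929 -0.1425699091449764 0.07105046316234234
handle axis 0.8086774651329725 ends [0.3910095  0.23301508] [0.53849686 0.38753421] 0.21360871689040567
grip120  [0.43105593 0.27497081] lens [0.51391062 0.36177577] perp spread 0.024545170665133266
[0.51548765 0.35722183 0.018     ]
[0.51386932 0.36139615 0.009     ]
```

>>> send_rows:
  rows:
    - [[0,0,0.79],[-0.4,0.44,0],1]
    - [[0,0,0.79],[-0.4,0.44,0],1]
    - [[0,0,0.79],[-0.4,0.44,-0.6],1]
    - [[0,0,0.79],[-0.4,0.44,-0.6],1]
    - [[0.6,-0.58,0],[-0.4,0.44,-0.6],1]
    - [[0.6,-0.58,0],[-0.4,0.44,-0.6],1]
    - [[0,0,0],[0,0,0],1]

```text
clock: 11.5
position: [0.4261, 0.2715, 0.0894]
tool_rot: [0.704, 0.3, -0.593, 0.252]
force: [0.4, -0.5, -0.2]
opening: 1.0
```

```bash
cat > lp.py <<'E'
from h import *
import sys
snap('wrist',sys.argv[1]); s=bot.sense(); M=R.from_quat(s['tool_rot']).as_matrix()
print(s['position'],M.round(3)[:,0],M.round(3)[:,1])
for q in ['loupe_lens','loupe_grip']: pp('wrist',q,n=1)
E
python3 lp.py w5.png
```

```text
[0.42799965 0.2716933  0.09017328] [ 0.119  0.124 -0.985] [ 0.72  -0.694 -0.001]
wrist pinpoint loupe_lens 0.62 [0.5179 0.3622 0.011 ]
wrist pinpoint loupe_grip 0.93 [0.4335 0.277  0.0129]
```

View pics/w5.png

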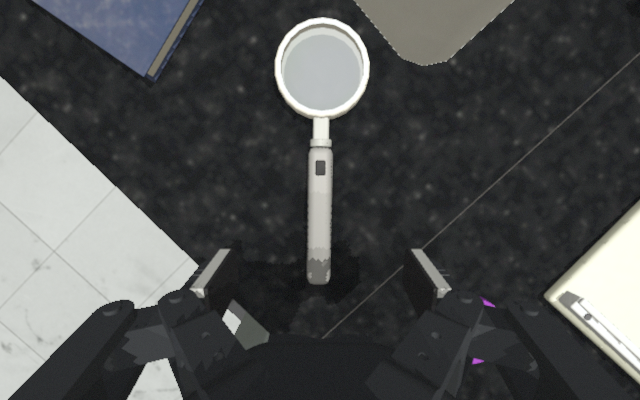

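>>> send_rows:
  rows:
    - [[0,0,0],[0.1,0.1,-0.7],1]
    - [[0,0,0],[0,0,-0.7],1]
    - [[0,0,0],[0,0,-0.7],1]
    - [[0,0,0],[0,0,-0.5],1]
    - [[0,0,0],[0,0,-0.25],1]
    - [[0,0,0],[0,0,0],0.6]
    - [[0,0,0],[0,0,0],0.4]

```text
clock: 12.52
position: [0.4336, 0.2738, 0.0078]
tool_rot: [0.706, 0.297, -0.592, 0.25]
force: [-0.1, 0.3, -0.2]
opening: 0.602
```

>>> send_rows:
  rows:
    - [[0,0,0],[0,0,0],0]
    - [[0,0,0],[0,0,0],0]
    - [[0,0,0],[0,0,0],0]
    - [[0,0,0],[0,0,0],0]
    - [[0,0,0],[0,0,0],0]
    - [[0,0,0],[0,0,0],0]

```text
clock: 13.28
position: [0.4329, 0.2738, 0.008]
tool_rot: [0.706, 0.298, -0.592, 0.25]
force: [-1.6, -0.5, 7.2]
opening: 0.212
```

```bash
python3 lp.py w6.png
```

```text
[0.43296512 0.27382363 0.00803143] [ 0.122  0.124 -0.985] [ 0.716 -0.698  0.001]
wrist pinpoint loupe_lens 0.85 [0.5142 0.3609 0.01  ]
wrist pinpoint loupe_grip 0.66 [0.4337 0.2721 0.0076]
```

View pics/w6.png

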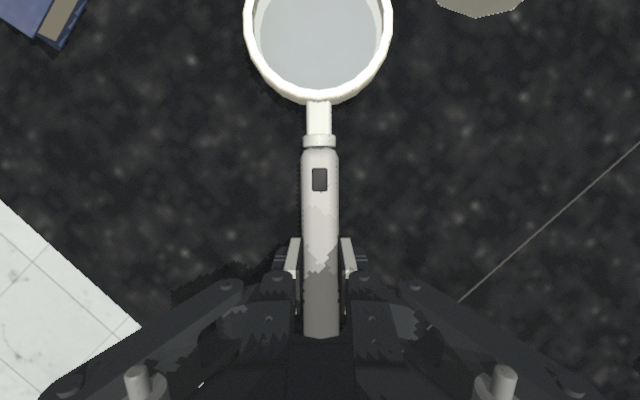

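>>> send_rows:
  rows:
    - [[0,0,0],[0,0,0.2],0]
    - [[0,0,0],[0,0,0.5],0]
    - [[0,0,0],[0,0,0.7],0]
    - [[0,0,0],[0,0,0.7],0]
    - [[0,0,0],[0,0,0.7],0]
    - [[0,0,0],[0,0,0.7],0]
    - [[0,0,0],[0,0,0.3],0]
    - [[0,0,0],[0,0,0],0]
    - [[0,0,0],[0,0,0],0]

```text
clock: 14.55
position: [0.4324, 0.2732, 0.1207]
tool_rot: [0.705, 0.297, -0.593, 0.25]
force: [0.4, -0.2, -0.3]
opening: 0.213
```

```bash
python3 lp.py w7.png; python3 - <<'E'
from h import *
im=snap('scene','s3.png'); 
cv2.imwrite('pics/s3z.png',cv2.resize(im[180:320,200:360,::-1],None,fx=4.2,fy=4.2,interpolation=cv2.INTER_CUBIC))
pp('scene','loupe_lens');pp('scene','loupe_grip')
snap('top','t3.png')
pp('top','loupe_lens');pp('top','loupe_grip')
E
```

```text
[0.43233647 0.27330945 0.12061525] [ 0.12   0.123 -0.985] [ 0.716 -0.698  0.   ]
wrist pinpoint loupe_lens 0.69 [0.5152 0.3591 0.1213]
wrist pinpoint loupe_grip 0.62 [0.4319 0.2711 0.1244]
scene pinpoint loupe_lens 0.7 [0.5127 0.357  0.121 ]
scene pinpoint loupe_grip 0.71 [0.432  0.2711 0.1203]
scene pinpoint loupe_grip 0.17 [ 0.3997 -0.5399  0.0009]
top pinpoint loupe_lens 0.73 [ 0.7513  0.2006 -0.0045]
top pinpoint loupe_lens 0.66 [0.5131 0.3559 0.1228]
top pinpoint loupe_grip 0.65 [0.4304 0.2704 0.121 ]
```

View pics/w7.png

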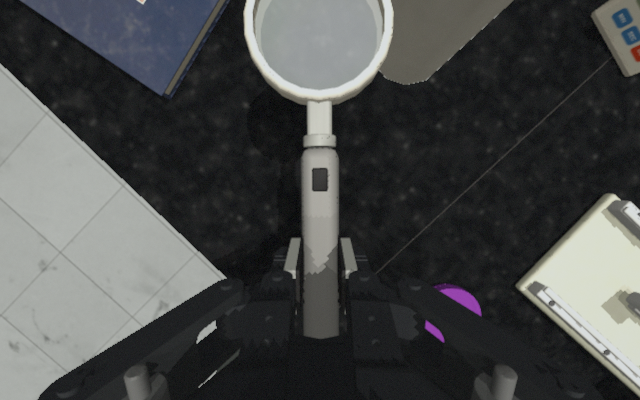

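View pics/s3z.png

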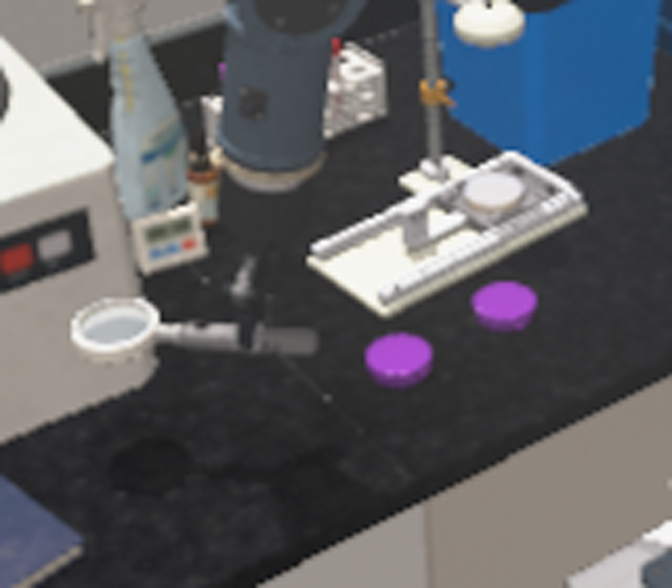

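>>> send_rows:
  rows:
    - [[0,0,0],[0,-0.4,0],0]
    - [[0,0,0],[0,-0.8,0],0]
    - [[0,0,0],[0,-0.8,0],0]
    - [[0,0,0],[0,-0.8,0],0]
    - [[0,0,0],[0,-0.8,0],0]
    - [[0,0,-0.76],[0.1,-0.8,0],0]
    - [[0,0,-0.76],[0.1,-0.8,0],0]
    - [[0,0,-0.76],[0.1,-0.8,0],0]
    - [[0,0,-0.76],[0.1,-0.8,0],0]
    - [[0,0,-0.76],[0.1,-0.8,0],0]

```text
clock: 16.25
position: [0.4479, 0.0441, 0.1214]
tool_rot: [0.751, 0.15, -0.631, 0.126]
force: [0.4, -0.1, -0.2]
opening: 0.213
```

>>> send_rows:
  rows:
    - [[0,0,-0.76],[0.1,-0.7,0],0]
    - [[0,0,-0.76],[0.1,-0.6,0],0]
    - [[0,0,-0.76],[0.1,-0.5,0],0]
    - [[0,0,-0.76],[0.1,-0.3,0],0]
    - [[0,0,-0.76],[0.1,-0.2,0],0]
    - [[0,0,0],[0,0,0],0]

```text
clock: 17.0
position: [0.463, -0.0236, 0.1214]
tool_rot: [0.766, 0.0, -0.643, 0.001]
force: [-0.2, 0.7, -0.5]
opening: 0.209
```

```bash
python3 lp.py w8.png; python3 - <<'E'
from h import *
im=snap('scene','s4.png'); 
cv2.imwrite('pics/s4z.png',cv2.resize(im[160:300,230:390,::-1],None,fx=4.2,fy=4.2,interpolation=cv2.INTER_CUBIC))
for q in ['loupe_lens','pointer_tip','plate_center']: pp('scene',q,n=2)
snap('top','t4.png')
pp('top','loupe_lens');
E
```

```text
[ 0.46279457 -0.02335538  0.12131665] [ 0.173  0.    -0.985] [ 0.003 -1.     0.   ]
wrist pinpoint loupe_lens 0.73 [ 0.5806 -0.0205  0.1223]
wrist pinpoint loupe_grip 0.61 [ 0.4606 -0.0246  0.1215]
scene pinpoint loupe_lens 0.54 [ 0.5781 -0.0208  0.1237]
scene pinpoint pointer_tip 0.55 [ 0.6548 -0.0897  0.1136]
scene pinpoint plate_center 0.68 [ 0.463  -0.0112  0.0075]
scene pinpoint plate_center 0.58 [ 0.5981 -0.0992  0.0308]
top pinpoint loupe_lens 0.7 [ 0.5772 -0.0231  0.1236]
top pinpoint loupe_lens 0.49 [ 0.4596 -0.0231  0.1216]
```

View pics/w8.png

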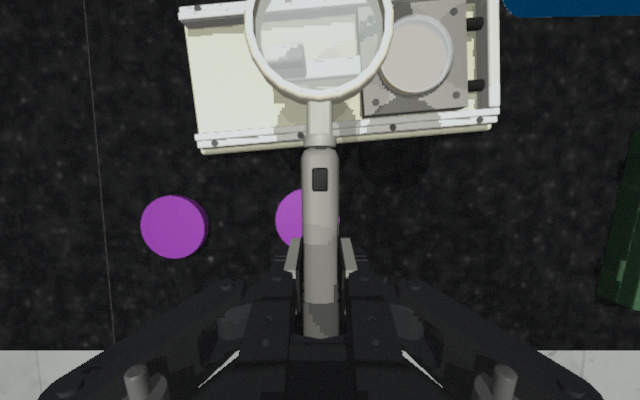

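View pics/s4z.png

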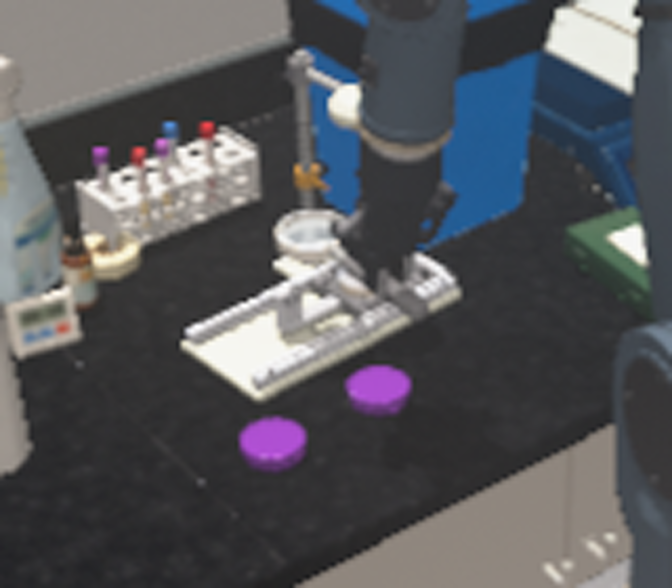

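```bash
python3 - <<'E'
from h import *
T=Tcam('wrist');ci=imaging.camera_info('wrist')
def ray(T,ci,u,v,z):
    d=T[:3,:3]@np.array([(u-ci['cx'])/ci['fx'],(v-ci['cy'])/ci['fy'],1]); o=T[:3,3]
    return (o+d*(z-o[2])/d[2])
print('dish',ray(T,ci,415,57,0.037))
r=models.cut_out('wrist','plate_center')
for k in r[:3]:
    m=k['pixels'];ys,xs=np.nonzero(m);print(k['confidence'],m.sum(),xs.min(),xs.max(),ys.min(),ys.max())
a=cv2.imread('pics/w1.png')[20:140,540:640];cv2.imwrite('pics/n1.png',cv2.resize(a,None,fx=5,fy=5,interpolation=cv2.INTER_CUBIC))
b=cv2.imread('pics/scene0.png')[180:225,285:330];cv2.imwrite('pics/n2.png',cv2.resize(b,None,fx=12,fy=12,interpolation=cv2.INTER_CUBIC))
E
```

```text
dish [ 0.59938282 -0.09977091  0.037     ]
0.84 1026 276 301 190 243
0.74 3467 141 208 195 258
0.57 4542 379 453 15 96
```

View pics/n1.png

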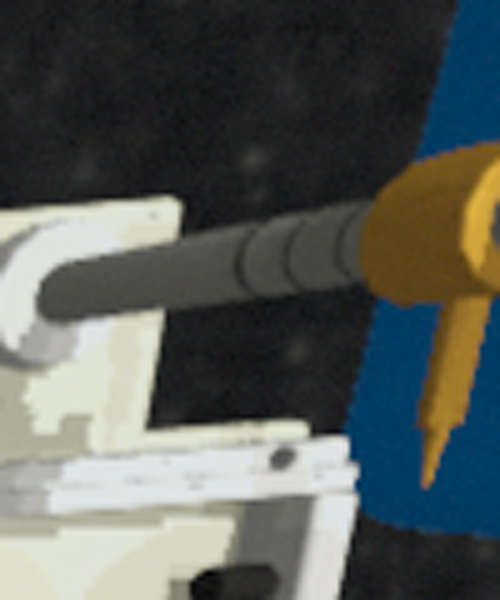

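View pics/n2.png

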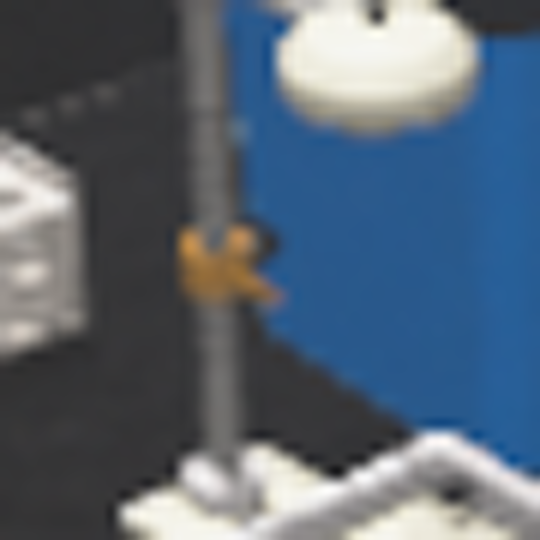

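```bash
python3 - <<'E'
from h import *
ci=imaging.camera_info('scene');T=np.array(ci['T'])
def ray(T,ci,u,v,z):
    d=T[:3,:3]@np.array([(u-ci['cx'])/ci['fx'],(v-ci['cy'])/ci['fy'],1]); o=T[:3,3]
    return (o+d*(z-o[2])/d[2])
for z in (.105,.11,.115,.12): print(z,ray(T,ci,308.6,204.8,z),np.linalg.norm(ray(T,ci,308.6,204.8,z)-ray(T,ci,308.6,205.8,z)))
cw=imaging.camera_info('wrist')
t=np.eye(4);t[:3,:3]=R.from_quat([-.707,-.003,.707,-.003]).as_matrix();t[:3,3]=[.5775,.1705,.231];Tw=t@np.array(cw['T_tool_cam'])
for z in (.105,.11,.115,.12): print(z,ray(Tw,cw,625.4,117.6,z))
print(T[:3,3])
E
```

```text
0.105 [ 0.66479486 -0.10346307  0.105     ] 0.00869142663570457
0.11 [ 0.65763165 -0.09862736  0.11      ] 0.008645626492383611
0.115 [ 0.65046845 -0.09379165  0.115     ] 0.008599826349063136
0.12 [ 0.64330524 -0.08895594  0.12      ] 0.008554026205742422
0.105 [ 0.65300521 -0.1094398   0.105     ]
0.11 [ 0.65295965 -0.10422559  0.11      ]
0.115 [ 0.65291409 -0.09901138  0.115     ]
0.12 [ 0.65286853 -0.09379717  0.12      ]
[-0.69455606  0.81420221  1.05384273]
```

>>> send_rows:
  rows:
    - [[0,0,0],[0,-0.25,-0.05],0]
    - [[0,0,0],[0,-0.4,-0.05],0]
    - [[0,0,0],[0,-0.4,-0.05],0]
    - [[0,0,0],[0,-0.4,-0.05],0]
    - [[0,0,0],[0,-0.4,-0.05],0]
    - [[0,0,0],[0,-0.4,0],0]
    - [[0,0,0],[0,-0.25,0],0]
    - [[0,0,0],[0,-0.1,0],0]
    - [[0,0,0],[0,0,0],0]

```text
clock: 18.62
position: [0.4627, -0.1014, 0.1139]
tool_rot: [0.766, 0.001, -0.643, 0.001]
force: [0.4, 0.4, -0.7]
opening: 0.211
```

>>> send_rows:
  rows:
    - [[0,0,0],[0.2,0,0],0]
    - [[0,0,0],[0.2,0,0],0]
    - [[0,0,0],[0.2,0,0],0]
    - [[0,0,0],[0.1,0,0],0]
    - [[0,0,0],[0,0,0],0]
    - [[0,0,0],[0,0,0],0]

```text
clock: 19.38
position: [0.4834, -0.1014, 0.1137]
tool_rot: [0.766, 0.001, -0.643, 0.001]
force: [-1.1, 0.5, -0.6]
opening: 0.212
```

```bash
python3 lp.py w9.png; python3 - <<'E'
from h import *
pp('wrist','plate_center');pp('wrist','pointer_tip');pp('wrist','seat')
im=snap('scene','s5.png'); 
cv2.imwrite('pics/s5z.png',cv2.resize(im[160:280,240:380,::-1],None,fx=5,fy=5,interpolation=cv2.INTER_CUBIC))
for q in ['loupe_lens','pointer_tip','plate_center','carriage_grip']: pp('scene',q,n=2)
im=snap('top','t5.png')
cv2.imwrite('pics/t5z.png',cv2.resize(im[120:220,240:360,::-1],None,fx=5,fy=5,interpolation=cv2.INTER_CUBIC))
for q in ['loupe_lens','pointer_tip','plate_center','loupe_grip']: pp('top',q,n=2)
E
```

```text
[ 0.48340549 -0.10145243  0.11375293] [ 0.172  0.    -0.985] [ 0.002 -1.     0.   ]
wrist pinpoint loupe_lens 0.66 [ 0.6011 -0.0973  0.1136]
wrist pinpoint loupe_grip 0.64 [ 0.4827 -0.1012  0.1152]
wrist pinpoint plate_center 0.94 [ 0.4597 -0.0103  0.0095]
wrist pinpoint plate_center 0.59 [0.4575 0.1113 0.0091]
scene pinpoint loupe_lens 0.52 [ 0.6002 -0.097   0.1148]
scene pinpoint pointer_tip 0.59 [ 0.656  -0.0892  0.1117]
scene pinpoint plate_center 0.72 [ 0.6544 -0.0897  0.1149]
scene pinpoint plate_center 0.57 [ 0.4639 -0.0121  0.0056]
scene pinpoint carriage_grip 0.54 [0.5902 0.0042 0.0526]
top pinpoint loupe_lens 0.74 [ 0.6018 -0.1048  0.1154]
top pinpoint pointer_tip 0.39 [ 0.6538 -0.0993  0.112 ]
top pinpoint plate_center 0.72 [ 0.458 -0.012  0.006]
top pinpoint plate_center 0.58 [0.4478 0.1126 0.0062]
top pinpoint loupe_grip 0.73 [ 0.4846 -0.1039  0.1145]
```

View pics/w9.png

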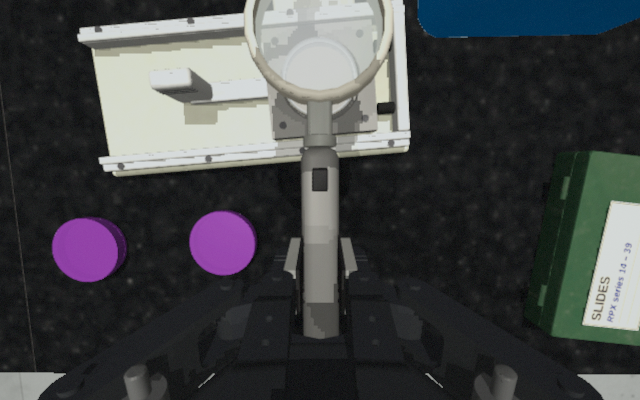

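View pics/s5z.png

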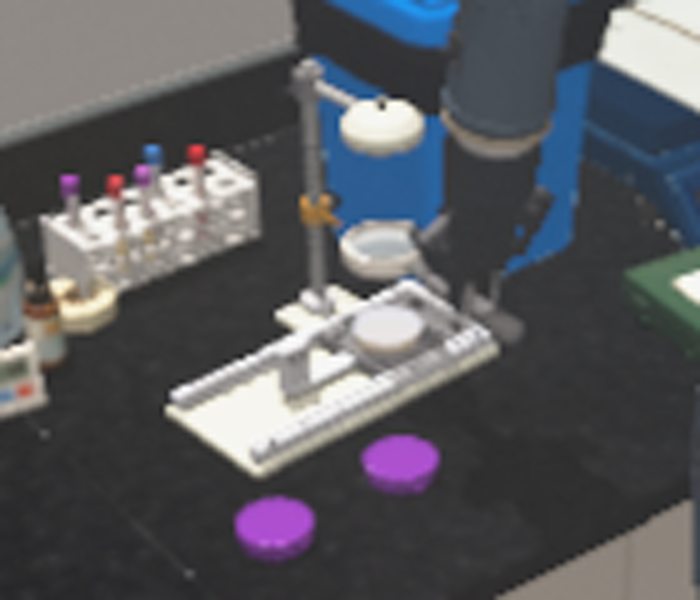

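View pics/t5z.png

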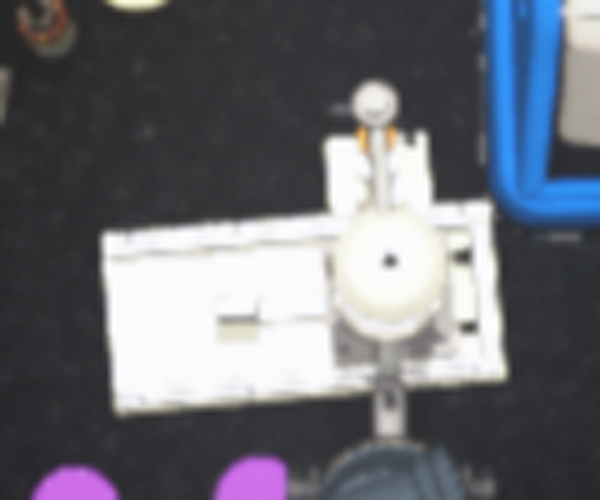

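>>> send_rows:
  rows:
    - [[0,0,0],[0,0,-0.03],0]
    - [[0,0,0],[0,0,0],0]
    - [[0,0,0],[0,0,0],0]
    - [[0,0,0],[0,0,0],0]
    - [[0,0,0],[0,0,0],0]

```text
clock: 20.8
position: [0.4837, -0.1014, 0.1129]
tool_rot: [0.766, 0.001, -0.643, 0.001]
force: [0.1, 0.3, -1.7]
opening: 0.214
```

```bash
python3 - <<'E'
from h import *
T=Tcam('wrist');ci=imaging.camera_info('wrist')
def ray(u,v,z):
    d=T[:3,:3]@np.array([(u-ci['cx'])/ci['fx'],(v-ci['cy'])/ci['fy'],1]); o=T[:3,3]
    return (o+d*(z-o[2])/d[2]).round(4)
print('dish',ray(319.5,77,0.037)); a=ray(245,30,.1225);b=ray(393,30,.1225);print('rim',a,b,(a+b)/2,'bottom',ray(319,103,.1225))
s=bot.sense();print(s['clock'],s['position'],s['opening'],abs(s['dq']).max(),s['force'])
E
```

```text
dish [ 0.6023 -0.101   0.037 ]
rim [ 0.5973 -0.0654  0.1225] [ 0.5975 -0.1366  0.1225] [ 0.5974 -0.101   0.1225] bottom [ 0.5634 -0.101   0.1225]
20.8 [ 0.48371837 -0.10139699  0.11294525] 0.2139730372980074 0.0012074897185779837 [ 0.08570649  0.32885186 -1.68978643]
```

```bash
python3 -c "
from station import order
print(order.hand_in())"
```

```text
the job is handed in; nothing more can be done
None
```

I pushed the carriage home with shut fingers and backed off. I then gripped the loupe by its handle, brought the lens in under the lamp, and handed in at 20.8 s with it still held. No verdict is reported.

Last checks, all camera estimates good to a few millimetres:

| Check | Result |
|---|---|
| **Carriage** | The push force rose to about 17 N at the stop. The carriage grip had moved about 110 mm between camera views. |
| **Dish** | Looks seated in the well in the last views; centre about (0.602, -0.101). |
| **Lens position** | About (0.600, -0.101), roughly 2 mm from the dish centre. |
| **Lens height** | About 0.114 m, from the network readings less the final 1 mm lowering (which I did not re-measure) and from the grasp offset. |
| **Needle height** | About 0.1136 m on average; single readings ran from 0.112 to 0.117 m, so they disagree by up to 5 mm. |
| **Level and grip** | The loupe looked the same in the wrist view from pick-up to the end, so it had not slipped or tilted. The arm was at rest, with opening steady at 0.21. |

I did not see any contact with the stand or needle, and I kept the arm clear of the bystanders and the purple look-alikes. I did not measure the bystanders' positions again at the end.

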